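Key the index lever and the driver onto a decorating-wheel spindle

TASK

Rebuild the drive of the decorating wheel. The blue index lever is already threaded on the spindle but hangs up on its key: turn it round, by the way that the stop post leaves free, until its keyway meets the key and it drops fully home; then fetch the aluminium two-pin driver, put it on the spindle right way up over the lever, with its red pin towards the red line, so that it too drops over the key and lies flat on the lever's hub. Leave both released, and do not knock over or shift the pots, jars, tools and tile around.

Things in the scene. Friction and masses are not known exactly. Their poses are not given: they have to be found in the camera images.
- wheel: Decorating wheel without its head, fixed and locked. Green base 184 mm across, 30 mm high; dark boss 44 mm across up to 40 mm; round steel spindle 18 mm across up to 108 mm, with a key on its +x side. A red line on the base's top runs out from the boss along +x, the key's direction. Origin: spindle axis at table height, z up.
- spindle_top (a point): Top of the spindle, on its axis, 108 mm above the table; its last 10 mm taper from 18 to 9 mm across.
- key_top (a point): Top of the brass key, 76 mm above the table, 11 mm from the axis along the wheel's +x. The key is 4 mm wide, sticks out to 14 mm from the axis and reaches from 40 to 76 mm height; above it the spindle is plain and round.
- stop_top (a point): Top of the black stop post on the base: 12 mm thick, 95 mm above the table, 75 mm from the spindle axis, 110 degrees counter-clockwise (seen from above) from the key. The hanging index lever's tail cannot pass it; the driver's bar can.
- index_lever: Index lever, about 0.22 kg: blue ten-sided hub, 40 mm over flats, 22 mm high, 20 mm bore; steel tail along +x. Starts hung on the key, underside 76 mm above the table, turned 150 to 310 degrees counter-clockwise (from above) from the key, so it must go on counter-clockwise. Turns with under 2 N. Home, its underside is at 40 mm. Origin: centre of the hub's underside, z up along the bore.
- lever_keyway (a point): Mouth of the lever's keyway in the top of its hub, 13 mm from its axis on the tail's side (+x), 6.5 mm wide at the bore. The lever drops by itself when +x points along the wheel's +x within about 0.1 rad, if not pressed sideways.
- lever_knob (a point): Centre of the 18 mm red ball on the lever's tail, 121 mm from its axis, 11 mm above its underside. The tail is 16 mm wide and 8 mm thick (7 to 15 mm above the underside). With play in the bore the hung lever tilts by up to 8 degrees, its ball up to 17 mm higher or lower than level.
- driver: Two-pin driver, about 0.2 kg, right way up on the table in one of four places: aluminium ten-sided hub, 40 mm over flats, 28 mm high, 20 mm bore, with flats facing +-y to grip; bar 104 x 20 x 8 mm at its foot along x. Home on the seated lever its underside is 62 mm above the table; turned wrong it hangs on the key at 76 mm. Origin: centre of its underside, z up along the bore.
- red_pin (a point): Top of the driver's red pin: 12 mm thick, 22 mm above the underside, 44 mm from the axis at +x; a like black pin stands at -x. The driver's keyway is in the bore on the red pin's side (+x), as wide as the lever's; it drops over the key when +x points along the wheel's +x within about 0.1 rad.
- bowl: Bystander: terracotta bowl 88 mm across, 45 mm high. Origin: centre of its underside.
- jar: Bystander: blue jar with white cap, 64 mm across, 65 mm high. Origin: centre of its underside.
- pot: Bystander: small white pot, 76 mm across, 68 mm high. Origin: centre of its underside.
- vase: Bystander: terracotta vase 88 mm across, 130 mm high, beyond the wheel. Origin: centre of its underside.
- rib: Bystander: flat wooden rib 90 x 45 x 8 mm on the table, close by the driver. Origin: centre of its underside.
- brush: Bystander: brush 170 mm long lying on the table along its x axis.
- tile: Bystander: white test tile 80 x 80 x 8 mm with a blue dot. Origin: centre of its underside.
- glaze: Bystander: glaze can 72 mm across, 110 mm high, beyond the wheel. Origin: centre of its underside.

How it is judged:
By the outcome, as a careful person would: the job done as asked, in the order asked, and still so for the second after the job is handed in, with the robot touching nothing.
It also fails if it takes over 64 s, if anything falls off the work surface, if the arm or the gripper's body presses on something with over 40 N, if the wrist force passes 120 N, or if a joint passes its speed limit or range.

ROBOT

A 7-joint arm with a two-finger parallel gripper is mounted at the origin on the work surface. World frame = base frame: x ahead of the robot, y to its left, z up, the work surface at z = 0. Lengths are in m, angles in rad, forces in N, time in s.
With the tool pointing down it reaches from about 0.425 to 0.95 m from the base axis. Payload 4.7 kg.
Tool frame: the origin (TCP) lies between the finger pads; the fingertips stand 8 mm ahead of it and the grasp point (between the pads) lies 11 mm behind it; z points along the fingers, y is the line along which they close (so a half turn about z gives the same grasp; the last joint's range is limited). The gripper opens to 85 mm and grips with 20 to 120 N. Pads are 22 mm wide; open, the fingers measure 114 mm over their backs; the gripper's body (76 mm by 85 mm) begins 54 mm behind the grasp point. The pads swing forward as they close: fully open they stand 13 mm farther back than shut.
Start: joints at [1.266, 0.469, -0.049, 1.532, 0.024, 1.141, -0.082], TCP at [0.184, -0.649, 0.239] pointing down, gripper open.
Joint ranges: [-2.59, 2.59], [-0.33, 1.99], [-1.39, 1.29], [0.1, 2.45], [-1.04, 4.18], [0.21, 1.99], [-2.66, 2.66]. Speed limits (rad/s): [2.57, 2.57, 3.14, 3.14, 3.14, 3.14, 3.14].

INTERFACE

Orientations are given as a rotation vector (axis times angle).
In Python, from bench import bot gives the robot as it stands. The module is installed in compiled form; this text tells all that it offers.
- The arm moves only by the shell command python3 -m inch 'ROWS' [FORCE]. ROWS is JSON, a list of rows, each an object with "dr": the turn, a rotation vector about the tool's x, y, z in degrees, a list of three; "dp": the shift along the tool's x, y, z in cm, a list of three; "jaw": the closure, from 0 (fully open) to 1 (shut). A call has 1 to 5 rows; each row shifts and turns the commanded pose from where the row before left it, along the tool's axes as they then stand; what a row does not reach is not made up. A row lasts 1/10 s, in which the tool goes at most 50 mm and 8.59 degrees, less where a joint would pass 70% of its speed; a pose out of reach is approached as far as the arm can. A call with a gripper value outside its range is refused whole. The fingers move at their own pace and stop on an object; FORCE is the grip in N (left out, the last holds). Time passes only in rows, so rows that do not move let the fingers close. It gives the time, the measured TCP pose, the force, the opening and the grip force at its end, in the units of the state.
- bot.read_state(): the state, without advancing time (a new reading comes with each control period).
- bot.get_image(name): name is "scene" or "top" or "wrist"; returns (picture, depth): 420x560x3 uint8, blue, green, red; 420x560 float32, m along the optical axis (not along the pixel's ray), 0 where there is no reading.
- bot.get_calibration(name): a dict with "mtx" (3x3 intrinsics, pixels), "cam_to_world" (4x4, takes a point from camera to world coordinates). Camera axes: x right, y down, z forward; pixel columns grow to the right and rows downward; lengths in m; the calibration is good to about 2 mm. A picture is of the moment at which its call begins: read the wrist's pose just before it. get_calibration takes no time and is no camera call; for the wrist camera it gives the pose at the moment of the call.
- bot.finish_job(): hands the job in; it is judged then, once.
The state is a dict: "time": time; "joint_pos": joint angles; "joint_velocities": joint speeds; "effort": joint torques, N m; "tcp_pos": TCP position; "eef_rot": TCP orientation; "force": force on the tool from outside, world axes, zero at the start; "moment": the same for the moment, N m; "finger_gap": opening from 0.0 (shut) to 1.0 (fully open); "finger_force": force on a finger pad.
Only numpy, scipy, OpenCV 4.12 (cv2) and the standard library are available. Lean on these libraries where they do the work, as an engineer would, in place of code of your own. Each camera call takes 0.05 s, during which the arm holds its last target. There are 200 camera calls.

## Working session

There is one attempt and no reset: what is moved stays moved. The work goes in short steps, Python scripts to look and compute and a shell command to move; the robot and the scene stay as the last step left them, time stands still between calls to the robot, and variables do not carry over. Pictures are saved under pics/ and viewed, at most 10 in all, crops included, and the job is handed in when it is done.

```bash
mkdir -p pics; cat > h.py <<'E'
import numpy as np, cv2
from bench import bot
from scipy.spatial.transform import Rotation as R
def shot(cam):
    c=bot.get_calibration(cam); im,d=bot.get_image(cam)
    K=np.array(c["mtx"]);T=np.array(c["cam_to_world"])
    v,u=np.mgrid[0:420,0:560]
    P=np.stack([(u-K[0,2])/K[0,0]*d,(v-K[1,2])/K[1,1]*d,d],-1)@T[:3,:3].T+T[:3,3]
    P[d==0]=np.nan
    return im,d,P,K,T
E
python3 - <<'E'
from h import *
s=bot.read_state();print({k:np.round(v,3) for k,v in s.items()})
print(R.from_rotvec(s["eef_rot"]).as_matrix().round(3))
for c in("scene","top"):
    im,d,P,K,T=shot(c);cv2.imwrite(f"pics/{c}0.png",im);np.savez(f"{c}0.npz",im=im,P=P,K=K,T=T,d=d);print(c,T.round(3),K.round(1))
E
```

```text
{'time': np.float64(0.0), 'joint_pos': array([ 1.266,  0.469, -0.049,  1.534,  0.024,  1.141, -0.082]), 'joint_velocities': array([-0.001, -0.001, -0.   ,  0.001, -0.   ,  0.001, -0.001]), 'effort': array([-0.0000e+00, -5.1032e+01, -4.7000e-02, -2.3772e+01,  1.1000e-02,
        7.0000e-03,  0.0000e+00]), 'tcp_pos': array([ 0.184, -0.649,  0.238]), 'eef_rot': array([-3.11e+00, -4.32e-01,  1.00e-03]), 'force': array([-0.356, -0.293, -0.705]), 'moment': array([-0.064,  0.009, -0.008]), 'finger_force': np.float64(0.0), 'finger_gap': np.float64(0.999)}
[[ 0.962  0.272 -0.001]
 [ 0.272 -0.962  0.002]
 [-0.    -0.002 -1.   ]]
scene [[ 0.528  0.68  -0.508  1.246]
 [ 0.849 -0.423  0.316 -0.389]
 [ 0.    -0.598 -0.801  1.14 ]
 [ 0.     0.     0.     1.   ]] [[480.8   0.  284. ]
 [  0.  480.8 214.9]
 [  0.    0.    1. ]]
top [[ 1.80e-02 -9.77e-01  2.11e-01  3.14e-01]
 [-1.00e+00 -1.70e-02  2.00e-03  6.00e-03]
 [ 1.00e-03 -2.11e-01 -9.77e-01  1.36e+00]
 [ 0.00e+00  0.00e+00  0.00e+00  1.00e+00]] [[509.5   0.  278.3]
 [  0.  509.5 212.8]
 [  0.    0.    1. ]]
```

View pics/scene0.png

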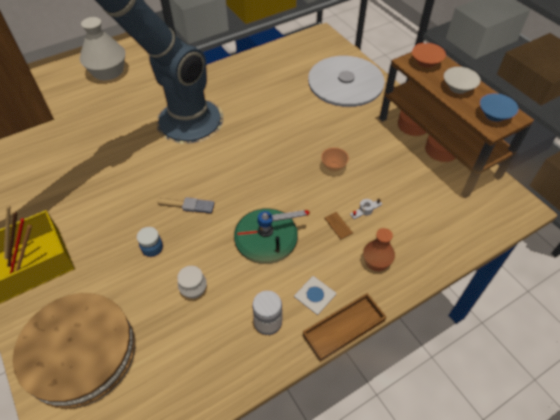

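View pics/top0.png

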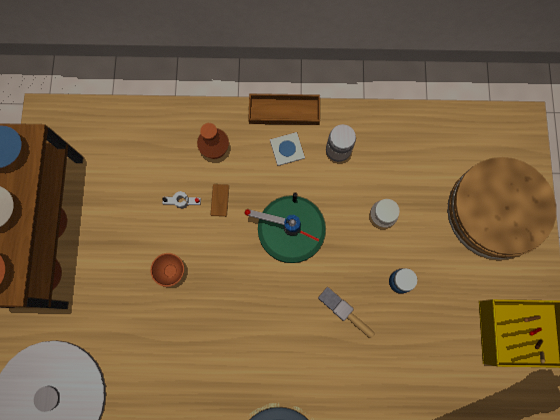

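The scene view shows the wheel at (266,232), the lever tail running to its ball at (306,212), and the driver at (366,206). In the top view the wheel is at (292,228), the ball at (249,212), the red line runs to (318,240), the stop is at (295,197), and the driver is at (181,201) with its red pin at (197,200). Next I'll measure these.

```bash
cat >> h.py <<'E'
def masks(im):
    h=cv2.cvtColor(im,cv2.COLOR_BGR2HSV).astype(int);H,S,V=h[...,0],h[...,1],h[...,2]
    return dict(red=((H<6)|(H>174))&(S>150)&(V>90),blue=(H>100)&(H<125)&(S>120)&(V>50),green=(H>65)&(H<90)&(S>110),
      white=(S<50)&(V>130),black=(V<45))
def ray(px,K,T,z):
    px=np.atleast_2d(px).astype(float)
    r=np.c_[(px[:,0]-K[0,2])/K[0,0],(px[:,1]-K[1,2])/K[1,1],np.ones(len(px))]@T[:3,:3].T
    return T[:3,3]+r*((z-T[2,3])/r[:,2])[:,None]
def blobs(m,mn=4):
    n,l,s,c=cv2.connectedComponentsWithStats(m.astype(np.uint8),connectivity=8)
    return [(s[i],c[i],l==i) for i in range(1,n) if s[i][4]>=mn]
E
python3 - <<'E'
from h import *
D=np.load("top0.npz");im,P,K,T=D["im"],D["P"],D["K"],D["T"]
m=masks(im)
box={"wheel":(240,180,340,270),"drv":(155,185,210,215)}
for b,(x0,y0,x1,y1) in box.items():
    w=np.zeros((420,560),bool);w[y0:y1,x0:x1]=1
    for k in m:
        for s,c,l in blobs(m[k]&w,4):
            print(b,k,s,c.round(1),np.nanmedian(P[l],0).round(3))
g=max(blobs(m["green"]),key=lambda b:b[0][4])[2]
pts=cv2.findContours(g.astype(np.uint8),0,2)[0][0][:,0]
print("green hull circle",cv2.minEnclosingCircle(ray(pts,K,T,.03)[:,:2].astype(np.float32)))
for n,px in [("bowl",(168,270)),("jar",(404,281)),("pot",(387,213)),("vase",(209,131)),("rib",(220,200)),("glaze",(342,135)),("tile",(288,149)),("brush",(340,303))]: print(n,P[px[1],px[0]].round(3))
s=bot.read_state();c=bot.get_calibration("wrist");M=np.eye(4);M[:3,:3]=R.from_rotvec(s["eef_rot"]).as_matrix();M[:3,3]=s["tcp_pos"]
print((np.linalg.inv(M)@c["cam_to_world"]).round(3),np.array(c["mtx"]).round(0))
E
```

```text
wheel red [245 210   5   6  22] [247. 212.] [0.592 0.09  0.074]
wheel red [300 231  19  10  42] [309.  235.4] [ 0.542 -0.072  0.029]
wheel blue [284 215  16  16 147] [292.2 222.9] [ 0.56  -0.026  0.094]
wheel green [ 258  196   67   67 2918] [291.7 230.1] [ 0.551 -0.027  0.028]
wheel white [255 215  30   9  89] [272.8 218.6] [0.574 0.02  0.081]
wheel white [292 220   2   3   6] [292.5 221. ] [ 0.563 -0.027  0.108]
wheel black [292 193   5  10  37] [294.4 197.8] [ 0.634 -0.032  0.069]
wheel black [258 219  43  17 171] [280.8 227.1] [ 0.563 -0.001  0.031]
wheel black [286 221   3   2   4] [287.2 221.8] [ 0.575 -0.015  0.038]
wheel black [287 262   9   1   9] [291. 262.] [ 0.472 -0.026  0.008]
drv red [195 198   4   4  11] [196.5 199.6] [0.635 0.232 0.021]
drv white [162 191  26  15 156] [175.8 199. ] [0.635 0.287 0.024]
drv white [188 197  12   7  51] [192.3 200.4] [0.635 0.246 0.006]
drv black [163 198   4   4  14] [164.5 199.5] [0.634 0.318 0.019]
green hull circle ((0.5581182241439819, -0.02541341632604599), 0.08945673704147339)
bowl [0.445 0.3   0.005]
jar [ 0.422 -0.312  0.064]
pot [ 0.596 -0.272  0.071]
vase [0.79 0.19 0.13]
rib [0.64  0.17  0.002]
glaze [ 0.792 -0.152  0.112]
tile [ 0.788 -0.014  0.008]
brush [ 0.367 -0.155  0.02 ]
[[-0.    -0.946 -0.324  0.083]
 [ 1.    -0.001  0.     0.001]
 [-0.    -0.324  0.946 -0.135]
 [ 0.     0.     0.     1.   ]] [[307.   0. 276.]
 [  0. 307. 209.]
 [  0.   0.   1.]]
```

```bash

python3 -m inch '[{"dr":[0,0,0],"dp":[2,-1.9,0],"jaw":0},{"dr":[0,0,0],"dp":[3.5,-3.3,0],"jaw":0},{"dr":[0,0,0],"dp":[3.5,-3.3,0],"jaw":0},{"dr":[0,0,0],"dp":[3.5,-3.3,0],"jaw":0},{"dr":[0,0,0],"dp":[3.5,-3.3,0],"jaw":0}]'
python3 -m inch '[{"dr":[0,0,0],"dp":[3.5,-3.3,0],"jaw":0},{"dr":[0,0,0],"dp":[3.5,-3.3,0],"jaw":0},{"dr":[0,0,0],"dp":[3.5,-3.3,0],"jaw":0},{"dr":[0,0,0],"dp":[3.5,-3.3,0],"jaw":0},{"dr":[0,0,0],"dp":[3.5,-3.3,0],"jaw":0}]'
python3 -m inch '[{"dr":[0,0,0],"dp":[3.5,-3.3,0],"jaw":0},{"dr":[0,0,0],"dp":[3.5,-3.3,0],"jaw":0},{"dr":[0,0,0],"dp":[3.5,-3.3,0],"jaw":0},{"dr":[0,0,0],"dp":[3.5,-3.3,0],"jaw":0},{"dr":[0,0,0],"dp":[2,-1.9,0],"jaw":0}]'
python3 -m inch '[{"dr":[0,0,-8.3],"dp":[0,0,0],"jaw":0},{"dr":[0,0,-8.3],"dp":[0,0,0],"jaw":0},{"dr":[0,0,-8.3],"dp":[0,0,0],"jaw":0},{"dr":[0,0,-8.3],"dp":[0,0,0],"jaw":0},{"dr":[0,0,-8.3],"dp":[0,0,0],"jaw":0}]'
python3 -m inch '[{"dr":[0,0,-8.3],"dp":[0,0,0],"jaw":0},{"dr":[0,0,-8.3],"dp":[0,0,0],"jaw":0},{"dr":[0,0,0],"dp":[0,0,0],"jaw":0},{"dr":[0,0,0],"dp":[0,0,0],"jaw":0}]'
python3 - <<'E'
from h import *
s=bot.read_state();print(s["time"],s["joint_pos"].round(2) if hasattr(s["joint_pos"],"round") else s["joint_pos"],s["tcp_pos"]);M=R.from_rotvec(s["eef_rot"]).as_matrix();print(M.round(3))
im,d,P,K,T=shot("wrist");cv2.imwrite("pics/w1.png",im);np.savez("w1.npz",im=im,P=P,K=K,T=T,d=d)
E
```

```text
time: 0.6
tcp_pos: [0.2972, -0.4587, 0.239]
eef_rot: [-3.111, -0.431, 0.0]
force: [1.1, -0.9, 0.5]
finger_gap: 1.001
finger_force: 0.0
time: 1.1
tcp_pos: [0.4205, -0.2524, 0.2392]
eef_rot: [3.112, 0.432, -0.0]
force: [0.9, 0.4, -0.1]
finger_gap: 0.999
finger_force: 0.0
time: 1.6
tcp_pos: [0.5342, -0.0609, 0.2392]
eef_rot: [-3.109, -0.439, -0.001]
force: [1.4, -0.6, -0.4]
finger_gap: 1.002
finger_force: 0.0
time: 2.1
tcp_pos: [0.5326, -0.0654, 0.2389]
eef_rot: [-2.752, -1.514, 0.001]
force: [0.8, 0.3, 1.0]
finger_gap: 1.003
finger_force: 0.0
time: 2.5
tcp_pos: [0.5328, -0.0655, 0.239]
eef_rot: [-2.513, -1.884, 0.001]
force: [0.1, -0.8, -0.1]
finger_gap: 1.001
finger_force: 0.0
2.5 [ 0.52  0.3  -0.59  1.84  0.19  1.06 -0.42] [ 0.53275124 -0.06549374  0.23904586]
[[ 0.28   0.96  -0.001]
 [ 0.96  -0.28   0.   ]
 [-0.    -0.001 -1.   ]]
```

View pics/w1.png

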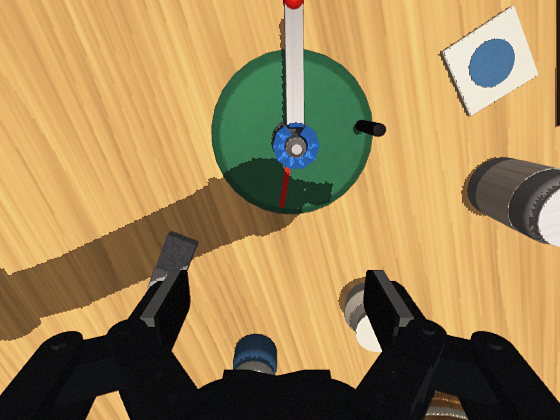

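The wrist view shows the spindle top at (297,149), the blue hub around it, the tail going up to its ball at (293,0), the red line from (289,170) to (283,205), and the stop at (371,129).

```bash
python3 - <<'E'
from h import *
D=np.load("w1.npz");im,P,K,T,d=[D[k] for k in("im","P","K","T","d")]
m=masks(im)
w=np.zeros((420,560),bool);w[0:225,205:400]=1
for k in m:
    for s,c,l in blobs(m[k]&w,25):
        print(k,s,c.round(1),np.nanmedian(P[l],0).round(4))
# depth-based: spindle top, hub, tail
X=P.copy();r=lambda z0,z1:w&(X[...,2]>z0)&(X[...,2]<z1)
sp=r(.1055,.112)
for s,c,l in blobs(sp,5): print("sp",s,c.round(1),np.nanmean(P[l],0).round(4),ray(c,K,T,.108).round(4))
g=max(blobs(m["green"]&w),key=lambda b:b[0][4])[2]
pts=cv2.findContours(g.astype(np.uint8),0,1)[0][0][:,0]
q=ray(pts,K,T,.03)[:,:2].astype(np.float32);hull=cv2.convexHull(q)
print("green",cv2.minEnclosingCircle(q),cv2.fitEllipse(hull))
red=m["red"]&w;red[:160]=0
ys,xs=np.nonzero(red);q=ray(np.c_[xs,ys],K,T,.0305)[:,:2]
print("redline",cv2.fitLine(q.astype(np.float32),cv2.DIST_HUBER,0,.001,.001).ravel(),q.min(0),q.max(0))
t=m["white"]&w;t[125:]=0;t[:,:280]=0;t[:,310:]=0
print("tail",cv2.fitLine(P[t&(d>0)][:,:2].astype(np.float32),cv2.DIST_HUBER,0,.001,.001).ravel(),P[t][::200].round(4))
b=m["blue"]&w
print("hub",blobs(b,50)[0][0], P[b].mean(0),np.percentile(P[b][:,2],[5,50,95]))
A=P[b&(P[...,2]>.085)];A=A[~np.isnan(A[:,0])];c=A.mean(0);print(c,np.linalg.svd(A-c,full_matrices=False)[2][2], cv2.minEnclosingCircle(A[:,:2].astype(np.float32)))
E
```

```text
red [283   0  21   9 133] [293.1   3.2] [0.5917 0.0857 0.0759]
red [280 167  10  41 191] [284.4 186.6] [ 0.54   -0.0752  0.0311]
blue [289 123  14   5  67] [295.4 125. ] [ 0.5676 -0.008   0.0937]
blue [ 273  125   47   44 1099] [295.7 147.8] [ 0.5602 -0.0275  0.0966]
green [  212    50   160   163 16975] [290.4 132. ] [ 0.5588 -0.0161  0.03  ]
white [ 285    4   19  121 2036] [294.2  64.7] [0.5803 0.0402 0.08  ]
white [291 143  11  12  94] [296.3 148.8] [ 0.5624 -0.0261  0.1082]
black [355 120  30  16 340] [370.  127.4] [ 0.6338 -0.0305  0.0829]
black [271 125  12  19  38] [275.5 133.1] [ 0.546  -0.0129  0.0398]
black [295 128   8   6  32] [298.2 130.1] [ 0.5707 -0.0178  0.0402]
black [223 171  80  43 413] [258.4 198.6] [ 0.502  -0.0855  0.0251]
sp [290 142  13  14 129] [296.1 148.7] [ 0.5623 -0.0259  0.1078] [[ 0.5623 -0.0259  0.108 ]]
green ((0.5622416734695435, -0.02458551526069641), 0.0877409279346466) ((0.5622519254684448, -0.024555660784244537), (0.17439748346805573, 0.17487706243991852), 75.76824951171875)
redline [ 0.41551828  0.9095848   0.5397255  -0.07562251] [ 0.52843327 -0.09881559] [ 0.55041396 -0.05368845]
tail [0.2538655  0.9672395  0.5801545  0.03975929] [[ 0.5994  0.084   0.0727]
 [ 0.585   0.0764  0.0743]
 [ 0.5842  0.0677  0.0759]
 [ 0.5853  0.0586  0.0763]
 [ 0.5769  0.0511  0.0781]
 [ 0.5794  0.0411  0.0798]
 [ 0.5787  0.0321  0.0811]
 [ 0.5779  0.0228  0.0836]
 [ 0.5771  0.0136  0.0853]
 [ 0.5685  0.0056  0.085 ]
 [ 0.5622 -0.0032  0.0875]]
hub [289 123  14   5  67] [nan nan nan] [nan nan nan]
[ 0.56281716 -0.0260436   0.09635908] [-0.04924182 -0.13596569 -0.98948905] ((0.5629796981811523, -0.025397272780537605), 0.020845582708716393)
```

```bash

python3 -m inch '[{"dr":[0,0,-1.6],"dp":[0,0,0],"jaw":0.25},{"dr":[0,0,0],"dp":[2.3,0.9,0],"jaw":0.25},{"dr":[0,0,0],"dp":[2.3,0.9,2],"jaw":0.25},{"dr":[0,0,0],"dp":[0,0,3],"jaw":0.25},{"dr":[0,0,0],"dp":[0,0,3],"jaw":0.25}]'
python3 -m inch '[{"dr":[0,0,0],"dp":[0,0,0],"jaw":0.25},{"dr":[0,0,0],"dp":[0,0,0],"jaw":0.25}]'
cat > st.py <<'E'
from h import *
import sys
s=bot.read_state();M=R.from_rotvec(s["eef_rot"]).as_matrix();p=np.array(s["tcp_pos"])
print("t",round(float(s["time"]),2),"q",np.round(s["joint_pos"],2),"p",p.round(4),"yaw",np.degrees(np.arctan2(M[1,0],M[0,0])).round(2),"zax",M[:,2].round(4),"F",np.round(s["force"],1),"gap",round(float(s["finger_gap"]),3),"ff",np.round(s["finger_force"],1))
if len(sys.argv)>3:
    print("tool-frame cm to target",(M.T@(np.array([float(a) for a in sys.argv[1:4]])-p)*100).round(2))
E
python3 st.py .5623 -.0255 .076
```

```text
time: 3.05
tcp_pos: [0.5626, -0.0243, 0.1588]
eef_rot: [2.482, 1.925, 0.002]
force: [-0.0, -0.2, -1.3]
finger_gap: 0.75
finger_force: 0.0
time: 3.25
tcp_pos: [0.562, -0.0252, 0.1596]
eef_rot: [-2.484, -1.923, 0.0]
force: [0.3, 0.5, 0.9]
finger_gap: 0.748
finger_force: 0.0
t 3.25 q [ 0.41  0.43 -0.57  1.86  0.29  0.93 -0.54] p [ 0.562  -0.0252  0.1596] yaw 75.5 zax [-4.e-04  1.e-04 -1.e+00] F [0.3 0.5 0.9] gap 0.748 ff 0.0
tool-frame cm to target [-0.02  0.04  8.36]
```

```bash

python3 -m inch '[{"dr":[0,0,0],"dp":[0,0,3],"jaw":0.25},{"dr":[0,0,0],"dp":[0,0.04,3],"jaw":0.25},{"dr":[0,0,0],"dp":[0,0,2.3],"jaw":0.25},{"dr":[0,0,0],"dp":[0,0,0],"jaw":0.6},{"dr":[0,0,0],"dp":[0,0,0],"jaw":0.7}]' 30
python3 -m inch '[{"dr":[0,0,0],"dp":[0,0,0],"jaw":0.7},{"dr":[0,0,0],"dp":[0,0,0],"jaw":0.7},{"dr":[0,0,0],"dp":[0,0,0],"jaw":0.7}]' 30
python3 st.py .5623 -.0255 .076
```

```text
time: 3.75
tcp_pos: [0.5626, -0.0254, 0.0778]
eef_rot: [2.484, 1.923, -0.0]
force: [-2.0, -0.7, -4.0]
finger_gap: 0.474
finger_force: 30.7
time: 4.05
tcp_pos: [0.5626, -0.0254, 0.0776]
eef_rot: [2.483, 1.923, 0.001]
force: [-3.4, -0.9, 4.8]
finger_gap: 0.478
finger_force: 31.3
t 4.05 q [ 0.36  0.54 -0.52  1.93  0.37  0.77 -0.62] p [ 0.5626 -0.0254  0.0776] yaw 75.49 zax [ 1.1e-03 -5.0e-04 -1.0e+00] F [-3.4 -0.9  4.8] gap 0.478 ff 31.3
tool-frame cm to target [-0.02 -0.03  0.16]
```

```bash

python3 -m inch '[{"dr":[0,0,-4],"dp":[0,0,0],"jaw":0.7},{"dr":[0,0,-8],"dp":[0,0,0],"jaw":0.7},{"dr":[0,0,-8],"dp":[0,0,0],"jaw":0.7},{"dr":[0,0,-8],"dp":[0,0,0],"jaw":0.7},{"dr":[0,0,-2],"dp":[0,0,0],"jaw":0.7}]' 
python3 st.py .5623 -.0255 .076
```

```text
time: 4.55
tcp_pos: [0.5626, -0.0253, 0.0776]
eef_rot: [1.898, 2.503, 0.001]
force: [-3.3, 0.9, 4.9]
finger_gap: 0.473
finger_force: 31.4
t 4.55 q [ 0.46  0.57 -0.65  1.92  0.47  0.8  -0.17] p [ 0.5626 -0.0253  0.0776] yaw 105.66 zax [ 8.e-04 -1.e-04 -1.e+00] F [-3.3  0.9  4.9] gap 0.473 ff 31.4
tool-frame cm to target [-0.01 -0.03  0.16]
```

```bash

python3 -m inch '[{"dr":[0,0,-8],"dp":[0,0,0],"jaw":0.7},{"dr":[0,0,-8],"dp":[0,0,0],"jaw":0.7},{"dr":[0,0,-8],"dp":[0,0,0],"jaw":0.7},{"dr":[0,0,-8],"dp":[0,0,0],"jaw":0.7},{"dr":[0,0,-8],"dp":[0,0,0],"jaw":0.7}]' 
python3 -m inch '[{"dr":[0,0,-8],"dp":[0,0,0],"jaw":0.7},{"dr":[0,0,-8],"dp":[0,0,0],"jaw":0.7},{"dr":[0,0,-8],"dp":[0,0,0],"jaw":0.7},{"dr":[0,0,-8],"dp":[0,0,0],"jaw":0.7},{"dr":[0,0,-3],"dp":[0,0,0],"jaw":0.7}]' 
python3 st.py .5623 -.0255 .076
```

```text
time: 5.05
tcp_pos: [0.5625, -0.0251, 0.0784]
eef_rot: [0.924, 3.002, -0.001]
force: [-7.7, -0.6, 10.8]
finger_gap: 0.476
finger_force: 31.9
time: 5.55
tcp_pos: [0.5626, -0.0247, 0.079]
eef_rot: [-0.018, 3.141, -0.001]
force: [-8.2, -0.4, 16.5]
finger_gap: 0.479
finger_force: 32.3
t 5.55 q [ 0.66  0.69 -0.96  1.91  0.71  0.93  0.93] p [ 0.5626 -0.0247  0.079 ] yaw -179.34 zax [ 7.e-04 -7.e-04 -1.e+00] F [-8.2 -0.4 16.5] gap 0.479 ff 32.3
tool-frame cm to target [ 0.03 -0.08  0.3 ]
```

```bash

python3 -m inch '[{"dr":[0,0,-8],"dp":[0,0,-0.1],"jaw":0.7},{"dr":[0,0,-8],"dp":[0,0,-0.1],"jaw":0.7},{"dr":[0,0,-8],"dp":[0,0,0],"jaw":0.7},{"dr":[0,0,-8],"dp":[0,0,0],"jaw":0.7},{"dr":[0,0,-3],"dp":[0,0,0],"jaw":0.7}]' 
python3 st.py .5623 -.0255 .076
```

```text
time: 6.05
tcp_pos: [0.5625, -0.0248, 0.08]
eef_rot: [-0.962, 2.99, 0.0]
force: [-5.5, 1.4, 8.5]
finger_gap: 0.479
finger_force: 31.7
t 6.05 q [ 0.73  0.76 -1.09  1.9   0.81  1.    1.46] p [ 0.5625 -0.0248  0.08  ] yaw -144.34 zax [ 4.e-04  4.e-04 -1.e+00] F [-5.5  1.4  8.5] gap 0.479 ff 31.7
tool-frame cm to target [ 0.06 -0.05  0.4 ]
```

```bash

python3 -m inch '[{"dr":[0,0,-8],"dp":[0,0,0],"jaw":0.7},{"dr":[0,0,-8],"dp":[0,0,0],"jaw":0.7},{"dr":[0,0,-8],"dp":[0,0,0],"jaw":0.7},{"dr":[0,0,-5.8],"dp":[0,0,0],"jaw":0.7},{"dr":[0,0,0],"dp":[0,0,0],"jaw":0.7}]' 
python3 st.py .5623 -.0255 .076
python3 - <<'E'
from h import *
im,d,P,K,T=shot("wrist");cv2.imwrite("pics/w2.png",im);np.savez("w2.npz",im=im,P=P,K=K,T=T,d=d)
E
```

```text
time: 6.55
tcp_pos: [0.5626, -0.0249, 0.0785]
eef_rot: [-1.693, 2.645, 0.002]
force: [-2.5, 1.9, -0.9]
finger_gap: 0.478
finger_force: 31.0
t 6.55 q [ 0.78  0.83 -1.19  1.9   0.9   1.07  1.91] p [ 0.5626 -0.0249  0.0785] yaw -114.74 zax [ 5.0e-04  1.8e-03 -1.0e+00] F [-2.5  1.9 -0.9] gap 0.478 ff 31.0
tool-frame cm to target [0.06 0.   0.25]
```

View pics/w2.png

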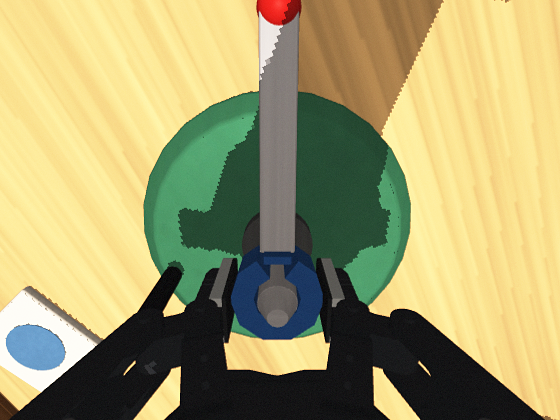

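The tail lies over the red line, centred in the picture from (277,250) up to the ball at (279,5). The grip is square on the hub and the stop at (172,270) is clear of the finger. Next I'll release.

```bash

python3 -m inch '[{"dr":[0,0,0],"dp":[0,0,0],"jaw":0.35},{"dr":[0,0,0],"dp":[0,0,0],"jaw":0.3},{"dr":[0,0,0],"dp":[0,0,0],"jaw":0.3},{"dr":[0,0,0],"dp":[0,0,-2],"jaw":0.3},{"dr":[0,0,0],"dp":[0,0,-3],"jaw":0.3}]' 
python3 -m inch '[{"dr":[0,0,0],"dp":[0,0,-4],"jaw":0.3},{"dr":[0,0,0],"dp":[-2,0,-4],"jaw":0.3},{"dr":[0,0,0],"dp":[-2,0,0],"jaw":0.3},{"dr":[0,0,0],"dp":[0,0,0],"jaw":0.3},{"dr":[0,0,0],"dp":[0,0,0],"jaw":0.3}]' 
python3 st.py .5623 -.0255 .076
python3 - <<'E'
from h import *
im,d,P,K,T=shot("wrist");np.savez("w3.npz",im=im,P=P,K=K,T=T,d=d);cv2.imwrite("pics/w3.png",im)
m=masks(im)
for k in("red","blue","white"):
    for s,c,l in blobs(m[k],30):
        q=P[l];q=q[~np.isnan(q[:,0])];v=cv2.fitLine(q[:,:2].astype(np.float32),4,0,.001,.001).ravel() if len(q)>5 else 0
        print(k,s,c.round(1),np.median(q,0).round(4) if len(q) else 0,np.round(v[:2],3))
E
```

```text
time: 7.1
tcp_pos: [0.5617, -0.0256, 0.1288]
eef_rot: [1.694, -2.643, -0.002]
force: [0.1, -0.3, 0.4]
finger_gap: 0.7
finger_force: 0.0
time: 7.6
tcp_pos: [0.5789, 0.011, 0.2091]
eef_rot: [1.696, -2.644, 0.002]
force: [-0.6, -1.5, 0.3]
finger_gap: 0.701
finger_force: 0.0
t 7.6 q [ 0.77  0.7  -1.3   1.76  0.71  1.26  2.  ] p [0.5789 0.011  0.2091] yaw -114.66 zax [ 5.e-04 -1.e-03 -1.e+00] F [-0.6 -1.5  0.3] gap 0.701 ff 0.0
tool-frame cm to target [ 3.99 -0.   13.31]
red [266   0  21  16 268] [276.3   6.3] [ 0.5138 -0.1337  0.0582] [ 0.893 -0.449]
red [304 348   8   8  51] [307.6 351.8] [0.6359 0.231  0.0217] [0.929 0.371]
blue [255 133  45  45 948] [277.2 153.8] [ 0.5617 -0.0281  0.0621] [ 0.899 -0.439]
blue [  88  222   40   35 1076] [107.7 238.9] [ 0.7906 -0.0121  0.0087] [ 0.962 -0.272]
white [ 268    9   19  103 1469] [276.   55.1] [ 0.5276 -0.1026  0.0552] [0.468 0.884]
white [  63  195   93   85 2855] [108.7 236.8] [ 0.7865 -0.0152  0.0081] [ 0.918 -0.396]
white [299 338  22  23 154] [310.4 348.7] [0.632  0.2411 0.0081] [0.186 0.983]
white [330 370   6  10  35] [332.4 375. ] [0.6187 0.2741 0.0279] [0.213 0.977]
```

The hub top is at 62 mm and the tail top at 55 mm, so the lever is home. Now I'll unwind the wrist and go to look at the driver.

```bash

python3 -m inch '[{"dr":[0,0,5],"dp":[0,0,-1],"jaw":0.3},{"dr":[0,0,8.5],"dp":[0,0,-2],"jaw":0.3},{"dr":[0,0,8.5],"dp":[0,0,0],"jaw":0.2},{"dr":[0,0,8.5],"dp":[0,0,0],"jaw":0.2},{"dr":[0,0,8.5],"dp":[0,0,0],"jaw":0.2}]' 
python3 -m inch '[{"dr":[0,0,8.5],"dp":[0,0,0],"jaw":0.2},{"dr":[0,0,8.5],"dp":[0,0,0],"jaw":0.2},{"dr":[0,0,8.5],"dp":[0,0,0],"jaw":0.2},{"dr":[0,0,8.5],"dp":[0,0,0],"jaw":0.2},{"dr":[0,0,8.5],"dp":[0,0,0],"jaw":0.2}]' 
python3 -m inch '[{"dr":[0,0,8.5],"dp":[0,0,0],"jaw":0.2},{"dr":[0,0,8.5],"dp":[0,0,0],"jaw":0.2},{"dr":[0,0,8.5],"dp":[0,0,0],"jaw":0.2},{"dr":[0,0,8.5],"dp":[0,0,0],"jaw":0.2},{"dr":[0,0,8.5],"dp":[0,0,0],"jaw":0.2}]' 
python3 -m inch '[{"dr":[0,0,8.5],"dp":[0,0,0],"jaw":0.2},{"dr":[0,0,8.5],"dp":[0,0,0],"jaw":0.2},{"dr":[0,0,8.5],"dp":[0,0,0],"jaw":0.2},{"dr":[0,0,6],"dp":[0,0,0],"jaw":0.2},{"dr":[0,0,0],"dp":[0,0,0],"jaw":0.2}]' 
python3 st.py .635 .235 .24
```

```text
time: 8.15
tcp_pos: [0.5785, 0.0095, 0.2377]
eef_rot: [0.703, -3.06, 0.0]
force: [0.9, 0.0, -0.4]
finger_gap: 0.8
finger_force: 0.0
time: 8.65
tcp_pos: [0.5783, 0.0096, 0.2376]
eef_rot: [-0.454, -3.107, 0.001]
force: [-0.4, -0.1, 0.3]
finger_gap: 0.801
finger_force: 0.0
time: 9.15
tcp_pos: [0.5783, 0.0096, 0.2376]
eef_rot: [-1.549, -2.731, 0.002]
force: [-0.6, 0.4, -0.5]
finger_gap: 0.798
finger_force: 0.0
time: 9.65
tcp_pos: [0.5784, 0.0098, 0.2377]
eef_rot: [-2.226, -2.216, 0.003]
force: [-0.3, 1.0, 0.4]
finger_gap: 0.803
finger_force: 0.0
t 9.65 q [ 0.44  0.4  -0.7   1.74  0.28  1.11 -0.35] p [0.5784 0.0098 0.2377] yaw 89.74 zax [-1.6e-03 -7.0e-04 -1.0e+00] F [-0.3  1.   0.4] gap 0.803 ff 0.0
tool-frame cm to target [22.54  5.56 -0.25]
```

```bash

python3 -m inch '[{"dr":[0,0,0],"dp":[2.5,0.6,0],"jaw":0.2},{"dr":[0,0,0],"dp":[4.5,1.1,0],"jaw":0.2},{"dr":[0,0,0],"dp":[4.5,1.1,0],"jaw":0.2},{"dr":[0,0,0],"dp":[4.5,1.1,0],"jaw":0.2},{"dr":[0,0,0],"dp":[4,1,0],"jaw":0.2}]' 
python3 -m inch '[{"dr":[0,0,0],"dp":[2.5,0.6,0],"jaw":0.2},{"dr":[0,0,0],"dp":[0,0,0],"jaw":0.2},{"dr":[0,0,0],"dp":[0,0,0],"jaw":0.2}]' 
python3 st.py .635 .235 .24
python3 - <<'E'
from h import *
im,d,P,K,T=shot("wrist");np.savez("w4.npz",im=im,P=P,K=K,T=T,d=d);cv2.imwrite("pics/w4.png",im)
m=masks(im)
for k in("red","black","white"):
    for s,c,l in blobs(m[k],20):
        q=P[l];q=q[~np.isnan(q[:,0])]
        if len(q) and c[1]<260 and abs(c[0]-280)<110: print(k,s,c.round(1),np.median(q,0).round(4),"at .022",ray(c,K,T,.022)[0].round(4))
w=(P[...,2]>.0245)&(P[...,2]<.032)&(np.abs(P[...,0]-.635)<.05)&(np.abs(P[...,1]-.275)<.06)
for s,c,l in blobs(w,20):
    q=ray(cv2.findContours(l.astype(np.uint8),0,1)[0][0][:,0],K,T,.028)[:,:2].astype(np.float32);print("hub",s,cv2.minEnclosingCircle(q))
E
```

```text
time: 10.15
tcp_pos: [0.6288, 0.2122, 0.2378]
eef_rot: [-2.222, -2.22, 0.001]
force: [0.2, 0.4, -0.1]
finger_gap: 0.798
finger_force: 0.0
time: 10.45
tcp_pos: [0.6345, 0.2352, 0.2374]
eef_rot: [-2.223, -2.219, 0.003]
force: [0.4, 0.5, -0.4]
finger_gap: 0.802
finger_force: 0.0
t 10.45 q [ 0.03  0.56 -0.69  1.5   0.37  1.21 -0.71] p [0.6345 0.2352 0.2374] yaw 89.91 zax [-0.0016 -0.001  -1.    ] F [ 0.4  0.5 -0.4] gap 0.802 ff 0.0
tool-frame cm to target [-0.02  0.04 -0.26]
red [273 177  10  10  72] [277.8 181.3] [0.6362 0.2322 0.0222] at .022 [0.636  0.2319 0.022 ]
white [ 260   95   38   88 1347] [278.4 134.5] [0.6374 0.2864 0.0273] at .022 [0.6367 0.2854 0.022 ]
hub [260 125  38  36 713] ((0.63640958070755, 0.275791198015213), 0.020974839106202126)
hub [273 159  11   4  43] ((0.6362525224685669, 0.25736624002456665), 0.005966985132545233)
```

View pics/w4.png

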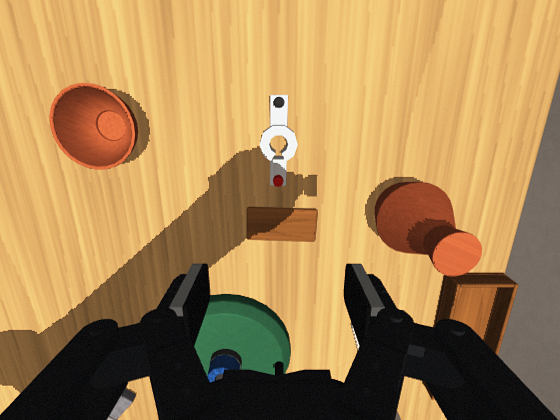

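The picture shows the driver's hub at (278,144), its red pin at (278,181) and its black pin at (278,102), square to the gripper. The rib at (282,224) is clear of the fingers, and the bowl at (92,126) and vase at (415,215) are far off. Now I'll descend.

```bash

python3 -m inch '[{"dr":[0,0,0],"dp":[2,0.1,1],"jaw":0.2},{"dr":[0,0,0],"dp":[2.06,0.08,3],"jaw":0.2},{"dr":[0,0,0],"dp":[0,0,4],"jaw":0.2},{"dr":[0,0,0],"dp":[0,0,4],"jaw":0.2},{"dr":[0,0,0],"dp":[0,0,4],"jaw":0.2}]' 
python3 -m inch '[{"dr":[0,0,0],"dp":[0,0,1],"jaw":0.2},{"dr":[0,0,0],"dp":[0,0,0],"jaw":0.2},{"dr":[0,0,0],"dp":[0,0,0],"jaw":0.2}]' 
python3 st.py .6363 .2758 .011
```

```text
time: 11.0
tcp_pos: [0.6374, 0.2734, 0.077]
eef_rot: [2.226, 2.214, -0.001]
force: [-0.4, -0.4, -0.9]
finger_gap: 0.802
finger_force: 0.0
time: 11.3
tcp_pos: [0.6381, 0.2763, 0.0705]
eef_rot: [2.226, 2.216, 0.005]
force: [0.4, -0.0, 0.7]
finger_gap: 0.799
finger_force: 0.0
t 11.3 q [-0.07  0.75 -0.61  1.6   0.5   0.95 -0.86] p [0.6381 0.2763 0.0705] yaw 89.74 zax [ 0.0028  0.0014 -1.    ] F [ 0.4 -0.   0.7] gap 0.799 ff 0.0
tool-frame cm to target [-0.06 -0.2   5.95]
```

```bash

python3 -m inch '[{"dr":[0,0,0],"dp":[-0.05,-0.15,2],"jaw":0.2},{"dr":[0,0,0],"dp":[0,0,2],"jaw":0.2},{"dr":[0,0,0],"dp":[0,0,1.9],"jaw":0.2},{"dr":[0,0,0],"dp":[0,0,0],"jaw":0.2},{"dr":[0,0,0],"dp":[0,0,0],"jaw":0.2}]' 
python3 st.py .6363 .2758 .011
python3 -m inch '[{"dr":[0,0,0],"dp":[0,0,0],"jaw":0.7},{"dr":[0,0,0],"dp":[0,0,0],"jaw":0.7},{"dr":[0,0,0],"dp":[0,0,0],"jaw":0.7},{"dr":[0,0,0],"dp":[0,0,0],"jaw":0.7},{"dr":[0,0,0],"dp":[0,0,0],"jaw":0.7}]' 40
python3 st.py .6363 .2758 .011
```

```text
time: 11.8
tcp_pos: [0.6352, 0.2759, 0.009]
eef_rot: [-2.225, -2.217, 0.001]
force: [-1.1, 0.9, -0.0]
finger_gap: 0.798
finger_force: 0.0
t 11.8 q [-0.1   0.82 -0.57  1.63  0.54  0.86 -0.89] p [0.6352 0.2759 0.009 ] yaw 89.81 zax [-5.e-04 -2.e-04 -1.e+00] F [-1.1  0.9 -0. ] gap 0.798 ff 0.0
tool-frame cm to target [-0.01  0.11 -0.2 ]
time: 12.3
tcp_pos: [0.636, 0.2765, 0.0106]
eef_rot: [2.225, 2.217, 0.003]
force: [-0.6, -0.5, 4.8]
finger_gap: 0.471
finger_force: 40.8
t 12.3 q [-0.1   0.82 -0.57  1.63  0.54  0.86 -0.89] p [0.636  0.2765 0.0106] yaw 89.8 zax [ 0.002   0.0011 -1.    ] F [-0.6 -0.5  4.8] gap 0.471 ff 40.8
tool-frame cm to target [-0.06  0.03 -0.04]
```

```bash

python3 -m inch '[{"dr":[0,0,0],"dp":[0,0,-1.5],"jaw":0.7},{"dr":[0,0,0],"dp":[0,0,-4],"jaw":0.7},{"dr":[0,0,0],"dp":[0,0,-4.5],"jaw":0.7},{"dr":[0,0,0],"dp":[0,0,-4.5],"jaw":0.7},{"dr":[0,0,0],"dp":[0,0,-3.5],"jaw":0.7}]' 
python3 -m inch '[{"dr":[0,0,0],"dp":[-2.2,-0.5,0],"jaw":0.7},{"dr":[0,0,0],"dp":[-4.2,-1.05,0],"jaw":0.7},{"dr":[0,0,0],"dp":[-4.4,-1.1,0],"jaw":0.7},{"dr":[0,0,0],"dp":[-4.4,-1.1,0],"jaw":0.7},{"dr":[0,0,0],"dp":[-4.4,-1.1,0],"jaw":0.7}]' 
python3 -m inch '[{"dr":[0,0,0],"dp":[-4.4,-1.1,0],"jaw":0.7},{"dr":[0,0,0],"dp":[-4.2,-1,0],"jaw":0.7},{"dr":[0,0,8.1],"dp":[-2,-0.5,0],"jaw":0.7},{"dr":[0,0,8.1],"dp":[0,0,0],"jaw":0.7},{"dr":[0,0,8.1],"dp":[0,0,0],"jaw":0.7}]' 
python3 -m inch '[{"dr":[0,0,0],"dp":[0,0,0],"jaw":0.7},{"dr":[0,0,0],"dp":[0,0,0],"jaw":0.7},{"dr":[0,0,0],"dp":[0,0,0],"jaw":0.7}]' 
python3 st.py .5623 -.0255 .16
python3 - <<'E'
from h import *
im,d,P,K,T=shot("wrist");np.savez("w5.npz",im=im,P=P,K=K,T=T,d=d);cv2.imwrite("pics/w5.png",im)
E
```

```text
time: 12.8
tcp_pos: [0.6352, 0.2761, 0.1926]
eef_rot: [2.225, 2.217, 0.003]
force: [0.3, 0.3, -1.4]
finger_gap: 0.476
finger_force: 40.9
time: 13.3
tcp_pos: [0.5848, 0.0781, 0.1894]
eef_rot: [2.225, 2.218, -0.002]
force: [1.3, 0.1, -1.4]
finger_gap: 0.474
finger_force: 40.9
time: 13.8
tcp_pos: [0.5588, -0.0274, 0.1895]
eef_rot: [2.649, 1.688, -0.001]
force: [0.2, 1.0, -1.8]
finger_gap: 0.472
finger_force: 40.9
time: 14.1
tcp_pos: [0.5595, -0.0256, 0.1894]
eef_rot: [-2.64, -1.703, 0.0]
force: [-0.8, 0.8, -1.8]
finger_gap: 0.473
finger_force: 40.9
t 14.1 q [ 0.44  0.4  -0.61  1.84  0.27  0.99 -0.7 ] p [ 0.5595 -0.0256  0.1894] yaw 65.65 zax [-2.e-04 -0.e+00 -1.e+00] F [-0.8  0.8 -1.8] gap 0.473 ff 40.9
tool-frame cm to target [0.12 0.25 2.94]
```

View pics/w5.png

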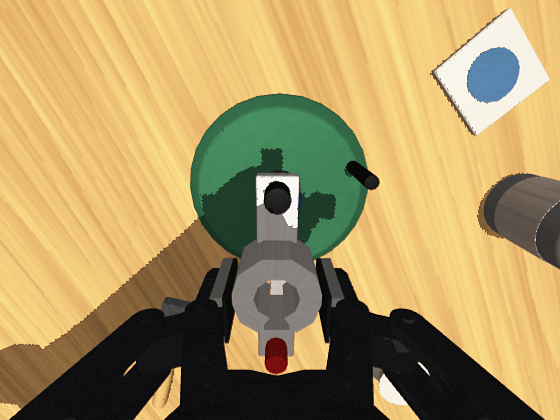

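The driver is square in the grip: its hub is at (277,290), the black pin at (277,198), the red pin at (276,355) nearest the hand, and the bore at (277,300). Next I'll work out the bore's offset in the hand.

```bash
python3 - <<'E'
from h import *
D=np.load("w5.npz");im,P,K,T,d=[D[k] for k in("im","P","K","T","d")]
s=bot.read_state();M=R.from_rotvec(s["eef_rot"]).as_matrix();p=np.array(s["tcp_pos"])
m=masks(im)
tf=lambda q:(q-p)@M
for k in("red","black"):
    for st,c,l in blobs(m[k],60):
        if 240<c[0]<310 and 180<c[1]<370:
            q=P[l];q=q[~np.isnan(q[:,0])];top=q[q[:,2]>np.percentile(q[:,2],60)]
            print(k,st,c.round(1),"tool",np.median(tf(q),0).round(4),"z",np.percentile(q[:,2],[10,50,90]).round(4))
            ys,xs=np.nonzero(l&(P[...,2]>.199-.0025)&(P[...,2]<.205)) ;
            if len(xs): r=ray(np.c_[xs,ys],K,T,np.median(P[ys,xs,2]));print("  top px",len(xs),"tool",tf(r).mean(0).round(4),tf(r).min(0).round(4),tf(r).max(0).round(4))
# hub top
w=(P[...,2]>.2035)&(P[...,2]<.211);w[:,:230]=0;w[:,325:]=0;w[:235]=0;w[330:]=0
h=max(blobs(w),key=lambda b:b[0][4]);print("hub",h[0],"z",np.nanmedian(P[h[2]][:,2]))
q=tf(ray(np.argwhere(h[2])[:,::-1],K,T,np.nanmedian(P[h[2]][:,2])));print(q.min(0).round(4),q.max(0).round(4))
cs,hr=cv2.findContours(h[2].astype(np.uint8),cv2.RETR_CCOMP,cv2.CHAIN_APPROX_NONE)
for c,hh in zip(cs,hr[0]):
    if len(c)>25:
        qq=tf(ray(c[:,0],K,T,np.nanmedian(P[h[2]][:,2])));e=cv2.fitEllipse((qq[:,:2]*1e3).astype(np.float32));print("contour",hh[3],len(c),np.round(e[0],2),np.round(e[1],2))
g=max(blobs(m["green"]),key=lambda b:b[0][4])[2]
pts=cv2.findContours(g.astype(np.uint8),0,1)[0][0][:,0];pts=pts[(pts[:,1]<200)]
q=ray(pts,K,T,.03)[:,:2];q=q[:]
A=np.c_[2*q,np.ones(len(q))];x=np.linalg.lstsq(A,(q**2).sum(1),rcond=None)[0];print("green circle",x[:2],np.sqrt(x[2]+x[:2]@x[:2]))
E
```

```text
red [265 354  22  20 306] [275.6 364. ] tool [-0.0433  0.0003 -0.0117] z [0.2003 0.201  0.2016]
  top px 306 tool [-0.0433  0.0002 -0.0117] [-0.0493 -0.0053 -0.0117] [-0.0368  0.0055 -0.0117]
black [264 182  27  32 666] [276.8 197.8] tool [ 0.0453  0.0008 -0.0113] z [0.194  0.2006 0.2015]
  top px 562 tool [ 0.0444  0.0007 -0.0114] [ 0.0387 -0.0047 -0.0114] [ 0.0506  0.0063 -0.0114]
black [   10   258   534   162 37756] [276.2 368.8] tool [ 0.0107  0.0004 -0.0665] z [0.2318 0.2557 0.2689]
  top px 413 tool [ 0.0061  0.0005 -0.0115] [-0.0134 -0.034  -0.0115] [ 0.0127  0.0346 -0.0115]
hub [ 230  255   95   75 4399] z 0.2068700836100209
[-0.0165 -0.0204 -0.0176] [ 0.0219  0.0216 -0.0176]
contour -1 540 [1.44 0.65] [37.12 43.92]
green circle [0.57424588 0.00084509] 0.06586760240063567
```

```bash

python3 -m inch '[{"dr":[0,0,0],"dp":[0.06,0.2,2],"jaw":0.7},{"dr":[0,0,0],"dp":[0,0,2],"jaw":0.7},{"dr":[0,0,0],"dp":[0,0,2],"jaw":0.7},{"dr":[0,0,0],"dp":[0,0,0],"jaw":0.7},{"dr":[0,0,0],"dp":[0,0,0],"jaw":0.7}]' 
python3 st.py .5618 -.0259 .0726
```

```text
time: 14.65
tcp_pos: [0.5619, -0.026, 0.1295]
eef_rot: [-2.641, -1.701, 0.0]
force: [0.7, 0.6, -0.5]
finger_gap: 0.475
finger_force: 41.0
t 14.65 q [ 0.41  0.47 -0.57  1.89  0.33  0.87 -0.75] p [ 0.5619 -0.026   0.1295] yaw 65.55 zax [-3.e-04  4.e-04 -1.e+00] F [ 0.7  0.6 -0.5] gap 0.475 ff 41.0
tool-frame cm to target [ 0.   -0.01  5.69]
```

```bash

python3 -m inch '[{"dr":[0,0,0],"dp":[0,0,0.8],"jaw":0.7},{"dr":[0,0,0],"dp":[0,0,0.8],"jaw":0.7},{"dr":[0,0,0],"dp":[0,0,0.4],"jaw":0.7},{"dr":[0,0,0],"dp":[0,0,0],"jaw":0.7}]' 
python3 st.py .5618 -.0259 .0726
```

```text
time: 15.05
tcp_pos: [0.5613, -0.0263, 0.1087]
eef_rot: [-2.642, -1.699, 0.002]
force: [0.7, -0.6, -0.4]
finger_gap: 0.47
finger_force: 41.0
t 15.05 q [ 0.4   0.5  -0.56  1.91  0.35  0.84 -0.77] p [ 0.5613 -0.0263  0.1087] yaw 65.51 zax [-1.2e-03 -1.0e-04 -1.0e+00] F [ 0.7 -0.6 -0.4] gap 0.47 ff 41.0
tool-frame cm to target [0.06 0.03 3.61]
```

```bash

python3 -m inch '[{"dr":[0,0,0],"dp":[0.05,0.03,0.6],"jaw":0.7},{"dr":[0,0,0],"dp":[0,0,0.6],"jaw":0.7},{"dr":[0,0,0],"dp":[0,0,0.4],"jaw":0.7},{"dr":[0,0,0],"dp":[0,0,0],"jaw":0.7}]' 
python3 st.py .5618 -.0259 .0726
python3 -m inch '[{"dr":[0,0,0],"dp":[0,0,0.4],"jaw":0.7},{"dr":[0,0,0],"dp":[0,0,0.3],"jaw":0.7},{"dr":[0,0,0],"dp":[0,0,0],"jaw":0.7}]' 
python3 st.py .5618 -.0259 .0726
```

```text
time: 15.45
tcp_pos: [0.5617, -0.0259, 0.0925]
eef_rot: [-2.641, -1.699, 0.002]
force: [-0.7, -0.5, -1.8]
finger_gap: 0.474
finger_force: 41.0
t 15.45 q [ 0.39  0.52 -0.55  1.92  0.37  0.81 -0.79] p [ 0.5617 -0.0259  0.0925] yaw 65.51 zax [-0.0015 -0.     -1.    ] F [-0.7 -0.5 -1.8] gap 0.474 ff 41.0
tool-frame cm to target [0.01 0.01 1.99]
time: 15.75
tcp_pos: [0.5619, -0.0259, 0.0859]
eef_rot: [-2.642, -1.699, 0.001]
force: [0.4, -1.4, -2.1]
finger_gap: 0.471
finger_force: 41.0
t 15.75 q [ 0.38  0.53 -0.54  1.92  0.37  0.79 -0.79] p [ 0.5619 -0.0259  0.0859] yaw 65.5 zax [-8.e-04 -1.e-04 -1.e+00] F [ 0.4 -1.4 -2.1] gap 0.471 ff 41.0
tool-frame cm to target [-0.   -0.01  1.33]
```

```bash

python3 -m inch '[{"dr":[0,0,0],"dp":[0,0,0.3],"jaw":0.7},{"dr":[0,0,0],"dp":[0,0,0.3],"jaw":0.7},{"dr":[0,0,0],"dp":[0,0,0],"jaw":0.7}]' 
python3 st.py .5618 -.0259 .0726
python3 -m inch '[{"dr":[0,0,0],"dp":[0,0,0.3],"jaw":0.7},{"dr":[0,0,0],"dp":[0,0,0.2],"jaw":0.7},{"dr":[0,0,0],"dp":[0,0,0],"jaw":0.7}]' 
python3 st.py .5618 -.0259 .0726
```

```text
time: 16.05
tcp_pos: [0.5619, -0.0259, 0.0799]
eef_rot: [-2.642, -1.699, 0.001]
force: [0.2, 0.5, -0.8]
finger_gap: 0.473
finger_force: 41.0
t 16.05 q [ 0.38  0.54 -0.54  1.92  0.38  0.78 -0.8 ] p [ 0.5619 -0.0259  0.0799] yaw 65.5 zax [-8.e-04 -1.e-04 -1.e+00] F [ 0.2  0.5 -0.8] gap 0.473 ff 41.0
tool-frame cm to target [-0.   -0.01  0.73]
time: 16.35
tcp_pos: [0.562, -0.0259, 0.075]
eef_rot: [-2.642, -1.7, 0.001]
force: [0.3, -0.3, -1.3]
finger_gap: 0.47
finger_force: 41.0
t 16.35 q [ 0.38  0.55 -0.53  1.93  0.39  0.77 -0.8 ] p [ 0.562  -0.0259  0.075 ] yaw 65.51 zax [-6.e-04 -1.e-04 -1.e+00] F [ 0.3 -0.3 -1.3] gap 0.47 ff 41.0
tool-frame cm to target [-0.01 -0.02  0.24]
```

```bash

python3 -m inch '[{"dr":[0,0,0],"dp":[0,0,0.2],"jaw":0.7},{"dr":[0,0,0],"dp":[0,0,0],"jaw":0.35},{"dr":[0,0,0],"dp":[0,0,0],"jaw":0.35},{"dr":[0,0,0],"dp":[0,0,0],"jaw":0.35}]' 
python3 -m inch '[{"dr":[0,0,0],"dp":[0,0,-1.5],"jaw":0.35},{"dr":[0,0,0],"dp":[0,0,-3],"jaw":0.35},{"dr":[0,0,0],"dp":[0,0,-4],"jaw":0.35},{"dr":[0,0,0],"dp":[-2,0,-4],"jaw":0.35},{"dr":[0,0,0],"dp":[-3,0,-3],"jaw":0.35}]' 
python3 -m inch '[{"dr":[0,0,0],"dp":[-2,0,-2],"jaw":0.35},{"dr":[0,0,0],"dp":[0,0,0],"jaw":0.35},{"dr":[0,0,0],"dp":[0,0,0],"jaw":0.35},{"dr":[0,0,0],"dp":[0,0,0],"jaw":0.35}]' 
python3 - <<'E'
from h import *
im,d,P,K,T=shot("wrist");cv2.imwrite("pics/w6.png",im)
m=masks(im);a=np.array([.5623,-.0255])
for k in("red","blue","white","black"):
    for s,c,l in blobs(m[k],15):
        q=P[l];q=q[~np.isnan(q[:,0])]
        if len(q) and np.hypot(*(np.median(q,0)[:2]-a))<.14:
            v=np.median(q,0);e=v[:2]-a;print(k,s,c.round(1),v.round(4),"r",np.hypot(*e).round(4),"ang",np.degrees(np.arctan2(e[1],e[0])).round(1))
rr=np.hypot(P[...,0]-a[0],P[...,1]-a[1])
w=(rr<.019)&(rr>.014);print("hub top z",np.nanpercentile(P[w][:,2],[20,50,80]).round(4))
w=(rr<.004);print("spindle z",np.nanmedian(P[w][:,2]).round(4))
E
```

```text
time: 16.75
tcp_pos: [0.5625, -0.0258, 0.0736]
eef_rot: [2.642, 1.699, 0.001]
force: [-0.8, 0.3, 0.6]
finger_gap: 0.651
finger_force: 0.0
time: 17.25
tcp_pos: [0.5427, -0.0694, 0.2324]
eef_rot: [2.636, 1.705, 0.007]
force: [0.5, -0.8, -0.1]
finger_gap: 0.649
finger_force: 0.0
time: 17.65
tcp_pos: [0.5329, -0.0882, 0.2477]
eef_rot: [-2.639, -1.701, 0.001]
force: [0.8, -0.7, -0.2]
finger_gap: 0.649
finger_force: 0.0
red [272 159  11  14 113] [277.1 165.9] [ 0.5443 -0.0656  0.0841] r 0.044 ang -114.1
red [270 222  15  12 126] [276.8 227.2] [ 0.513  -0.134   0.0584] r 0.1192 ang -114.4
white [ 255   61   46  112 2227] [277.7 115.1] [ 0.5664 -0.0211  0.0883] r 0.0061 ang 47.0
white [272 115  11  12  99] [277.4 121. ] [ 0.5625 -0.026   0.108 ] r 0.0006 ang -65.2
black [273  71  11   6  20] [277.5  74.2] [0.5783 0.0088 0.0838] r 0.0379 ang 65.0
black [337  84  28  16 259] [350.3  92. ] [ 0.633  -0.0319  0.0814] r 0.071 ang -5.2
black [229 173  41  20 170] [249.1 184.4] [ 0.4989 -0.0843  0.0241] r 0.0865 ang -137.2
black [285 181  33  12 119] [299.3 187.3] [ 0.5526 -0.1111  0.0242] r 0.0862 ang -96.5
black [    4   261   546   159 38023] [276.8 368.8] [ 0.5379 -0.0793  0.3142] r 0.059 ang -114.4
hub top z [0.0894 0.0901 0.0908]
spindle z 0.1081
```

View pics/w6.png

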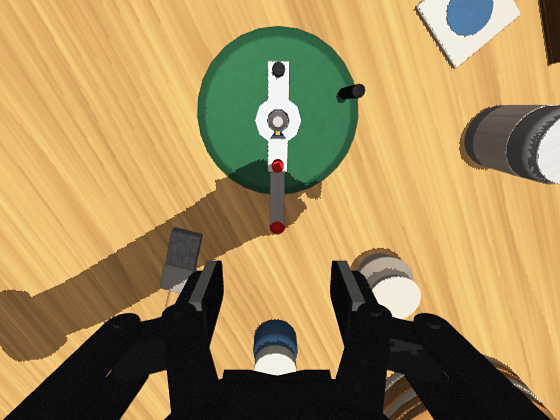

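The driver's hub at (277,121) tops out at 90 mm, which means its underside is home at 62 mm. Its red pin (277,166) points along the key over the lever's tail, with the ball at (277,227). Both parts are released and the bystanders are undisturbed, so I'm handing in.

```bash
python3 -c "
from bench import bot
print(bot.finish_job())"
```

```text
the job is handed in; nothing more can be done
None
```

The lever is home on the key and the driver lies flat on its hub with the red pin towards the red line; both are released, and I handed the job in at about 18 s of robot time.

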